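# Clip a spring-hook probe onto a terminal post

### The job

Take the cordless spring-hook probe out of its stand and clip it onto the square-headed brass post of the terminal block: stand its nose on the post head, press the plunger gently so the hook comes out beside the head, slide the hook fully home under the head until the stem stops against it, and let go so the spring clamps the head and the probe stands upright by itself, centred on the post. The post's height differs each time, so feel for it; do not lean hard on it, and leave the bottle, timer and tape roll where they are.

Things in the scene. Friction and masses are not known exactly. Their poses are not given: they have to be found in the camera images.
- probe: Cordless hook probe, upright, 102 mm tall, about 0.1 kg. Origin: centre of its flat square nose (barrel underside), z up. Black slick plastic barrel 34 x 34 mm, z = 0 to 50; flange 46 x 46 mm, z = 30 to 35, by which it hangs in the stand, nose 30 mm above the bench. To catch a head: set the nose on it 10 to 12 mm to the probe's own -x so the foot passes beside it, press, slide to +x till the stem stops; it is then centred.
- plunger_head (a point): Centre of the grey plunger head, on the probe's axis, 90 mm above the nose at rest; axes as the probe's. 24 mm along x, 14 mm along y, 24 mm high; grip it across the 14 mm. Below it a 10 mm rod: 28 mm free between head and barrel at rest, 15 mm when fully pressed. It cannot turn in the barrel.
- hook_tip (a point): Upper edge of the tip of the steel hook's foot, at the probe's x = -4.5 mm, y = 0, level with the nose at rest; the hook moves with the plunger, so pressed by t it is t below the nose. The foot is 4 mm thick, 9 mm wide, and points to +x from a flat stem (x = -16 to -12 mm, 9 mm wide) that comes out of the nose.
- plunger (a joint): How far the plunger is pressed into the barrel (hook out), 0 at rest to 0.013 m at the hard stop. Spring: 1.6 N to start moving, 200 N/m more, 4.2 N at the stop; beyond the stop it is rigid. Let go with nothing in the hook it returns to 0; with a post head clamped it stays at the head's thickness, about 0.006.
- terminal_block: Grey terminal block, 80 (x) x 130 (y) x 40 mm high, fixed to the bench; origin at the centre of its underside. Square-headed brass post at its y = -30 mm; a round-headed brass post (head 18 mm across, top 24 mm above the block) at y = +30 mm is not to be used.
- post_axis (a point): On the block's top face (40 mm above the bench), on the axis of the square-headed post; axes as the block's. The brass head above it is 24 x 24 mm, sides along the block's x and y, 6 mm thick, on a 6 mm rod. Its top is between 30 and 60 mm above this point: the post is firm but set to another height each time, which is not reported.
- stand: Aluminium parking stand on a black foot, 70 x 70 mm (foot 86 x 86 mm), 60 mm high, fixed; origin at the centre of its underside. The probe hangs by its flange in the 37 mm square well, its axes parallel to the stand's, and lifts straight out.
- bottle_amber: Amber screw-cap bottle, 60 mm diameter, 125 mm tall, standing; origin at the centre of its underside. A bystander.
- timer: Small white lab timer, 60 x 58 x 16 mm, lying flat; origin at the centre of its underside. A bystander.
- tape_roll: Roll of label tape lying flat, 61 mm diameter, 19 mm high; origin at the centre of its underside. A bystander.
Things that resemble listed ones, but are neither listed nor needed, are in the scene too. What is shaped like the probe but green is not meant.

How it is judged:
By the outcome, as a careful person would: the job done as asked, in the order asked, and still so for the second after the job is handed in, with the robot touching nothing.
It also fails if it takes over 58 s, if anything falls off the work surface, if the arm or the gripper's body presses on something with over 40 N, if the wrist force passes 120 N, or if a joint passes its speed limit or range.

### The arm

A 7-joint arm with a two-finger parallel gripper is mounted at the origin on a cart in front of the work surface, level with it; the furniture and walls round the work are solid. World frame = base frame: x ahead of the robot, y to its left, z up, the work surface at z = 0. Lengths are in m, angles in rad, forces in N, time in s.
With the tool pointing down it reaches from about 0.425 to 0.95 m from the base axis. Payload 4.7 kg.
Tool frame: the origin (TCP) lies on the centre line of the jaws, within the pads' length; the fingertips stand robot.nose_length ahead of it and the grasp point (between the pads) lies 8 mm behind it (robot.nose_length is the distance from the TCP to the fingertips, in m); z points along the fingers, y is the line along which they close (so a half turn about z gives the same grasp; the last joint's range is limited). The gripper opens to 85 mm and grips with 20 to 120 N. Pads are 22 mm wide; open, the fingers measure 114 mm over their backs; the gripper's body (76 mm by 85 mm) begins 54 mm behind the grasp point. The pads swing forward as they close: fully open they stand 13 mm farther back than shut.
Start: joints at [1.219, 0.469, -0.049, 1.532, 0.024, 1.141, -0.082], TCP at [0.214, -0.64, 0.242] pointing down, gripper open.
Joint ranges: [-2.59, 2.59], [-0.33, 1.99], [-1.39, 1.29], [0.1, 2.45], [-1.04, 4.18], [0.21, 1.99], [-2.66, 2.66]. Speed limits (rad/s): [2.57, 2.57, 3.14, 3.14, 3.14, 3.14, 3.14].

### API

Orientations are given as [roll, pitch, yaw] about the fixed x, y, z axes, in that order (R = Rz(yaw) Ry(pitch) Rx(roll)).
In Python, from plant import robot gives the robot as it stands. Calls block until the motion is done:
- robot.goto(position, orientation): joint-space move of the TCP to a pose.
- robot.move_straight(position, vel=0.15, attitude=None, contact_N=None): straight line of the TCP; attitude=None keeps the orientation; vel is the mean speed in m/s. With contact_N (N) it stops when the force on the tool has changed by that much, and returns True; else False.
- robot.move_joints(angles): joint-space move.
- robot.grip(opening, strength=None): opening from 0.0 (shut) to 1.0 (fully open); strength is the grip in N (None keeps the last); returns when the fingers have stopped.
- robot.sleep(seconds).
- robot.inverse_kinematics(position, orientation): joint angles nearest the present ones, or None.
- robot.sense(): the state.
- robot.grab_frame(name): name is "scene" or "top" or "wrist"; returns a dict with "image" (400x640x3 uint8, red, green, blue), "range_z" (400x640 float32, m along the optical axis (not along the pixel's ray), 0 where there is no reading), "fx", "fy", "cx", "cy" (pixels), "R" (3x3) and "t" (3): a world point X has camera coordinates R X + t. Camera axes: x right, y down, z forward; pixel columns grow to the right and rows downward; lengths in m; the calibration is good to about 2 mm. A picture is of the moment at which its call begins.
A pose or a line that the arm cannot do raises robot.IKError and nothing moves.
- robot.close_job(): hands the job in; it is judged then, once.
The state is a dict: "t": time; "joint_pos": joint angles; "joint_velocities": joint speeds; "effort": joint torques, N m; "tcp_pos": TCP position; "tcp_rot": TCP orientation; "wrist_force": force on the tool from outside, world axes, zero at the start; "torque": the same for the moment, N m; "opening": opening from 0.0 (shut) to 1.0 (fully open); "gripper_force": force on a finger pad.
Only numpy, scipy, OpenCV 4.12 (cv2) and the standard library are available. Lean on these libraries where they do the work, as an engineer would, in place of code of your own. Each camera call takes 0.05 s, during which the arm holds its last target. There are 200 camera calls.

## Working session

There is one attempt and no reset: what is moved stays moved. The work goes in short steps, each a Python script; the robot and the scene stay as the last script left them, time stands still between calls to the robot, and variables do not carry over. Pictures are saved under pics/ and viewed, at most 10 in all, crops included, and the job is handed in when it is done.

```bash
mkdir -p pics; ls; cat > h.py <<'E'
import numpy as np, cv2
from plant import robot
def grab(n,f):
    d=robot.grab_frame(n); cv2.imwrite(f'pics/{f}.png',d['image'][:,:,::-1]); np.savez(f'pics/{f}.npz',**d); return d
def world(d,u,v,z=None):
    u=np.atleast_1d(u).astype(float);v=np.atleast_1d(v).astype(float)
    R,t=np.array(d['R']),np.array(d['t']); r=np.stack([(u-d['cx'])/d['fx'],(v-d['cy'])/d['fy'],np.ones_like(u)],-1)
    C=-R.T@t; rw=r@R
    if z is None: s=d['range_z'][v.astype(int),u.astype(int)]
    else: s=(z-C[2])/rw[:,2]
    return C+rw*s[:,None]
E
python3 - <<'E'
from h import *
for n in("top","scene"):
    d=grab(n,n+"0"); print(n,d['fx'],-np.array(d['R']).T@d['t'])
s=robot.sense(); print(s['t'],s['tcp_pos'],s['tcp_rot'],s['opening'],robot.nose_length,s['wrist_force'])
E
```

```text
pics
top 485.11149611577036 [ 0.36476847 -0.10810298  1.30150673]
scene 460.9762538958602 [-0.08478582  0.46517623  0.92295338]
0.1 [ 0.21396912 -0.63966152  0.24137477] [-3.13984413e+00  3.53194601e-05  3.22794164e-01] 1.0022157159751985 0.011 [ 0.63141085 -0.40795449  0.29402844]
```

View pics/top0.png

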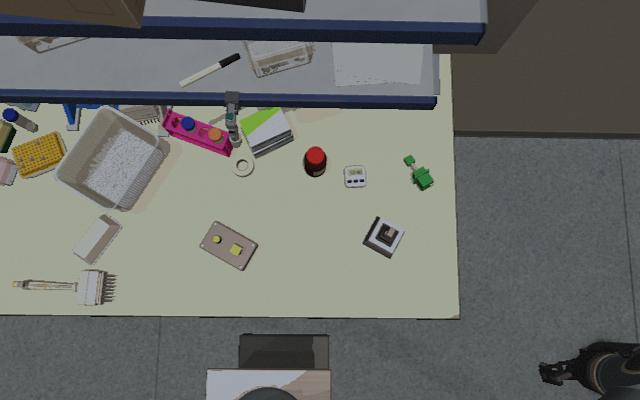

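View pics/scene0.png

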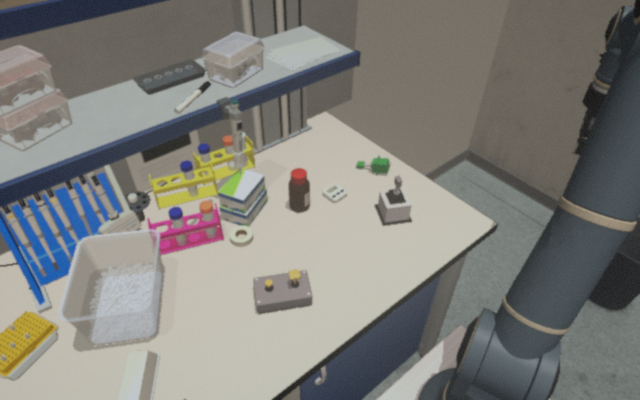

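```bash
python3 - <<'E'
from h import *
t=cv2.imread('pics/top0.png');s=cv2.imread('pics/scene0.png')
c=lambda i,x,y,w,h:cv2.resize(i[y:y+h,x:x+w],(400,300),interpolation=cv2.INTER_CUBIC)
cv2.imwrite('pics/c0.png',np.vstack([np.hstack([c(t,194,215,72,54),c(t,352,212,64,48)]),np.hstack([c(s,242,254,80,60),c(s,364,170,64,48)])]))
d=np.load('pics/top0.npz')
def p(u,v):
    P=world(d,u,v)[0]; return P.round(4)
print(p(384,236),p(229,245),p(390,232),p(236,250))
E
```

```text
[ 0.4899 -0.2876  0.0798] [0.4653 0.1096 0.0393] [ 0.4942 -0.2943  0.1342] [0.4494 0.0839 0.0846]
```

View pics/c0.png

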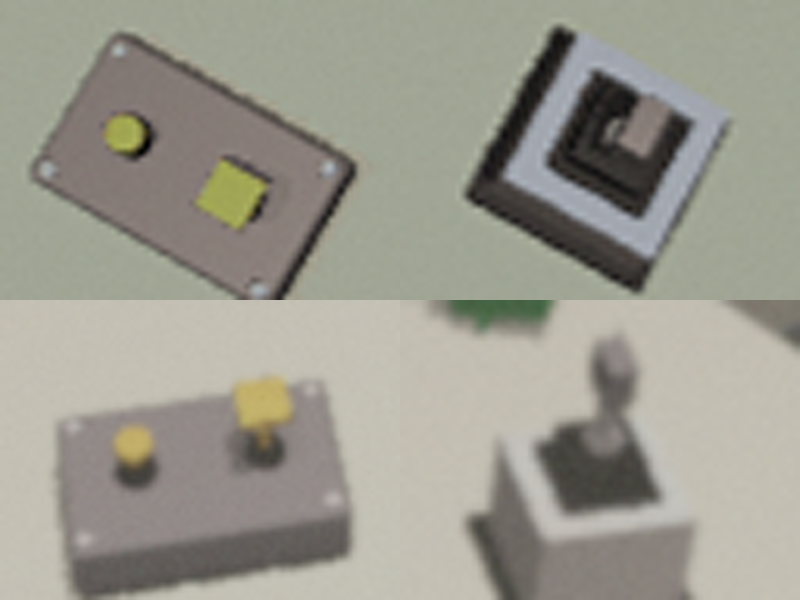

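```bash
python3 - <<'E'
from h import *
d=np.load('pics/top0.npz')
def corners(x0,y0,s,pts,z):
    P=np.array([[x0+a/s-.5,y0+b/s-.5] for a,b in pts]); W=world(d,P[:,0],P[:,1],z); 
    e=np.diff(np.vstack([W,W[:1]]),axis=0)[:,:2]
    print(W.mean(0).round(4),np.linalg.norm(e,axis=1).round(4),np.degrees(np.arctan2(e[:,1],e[:,0])).round(1))
corners(352,212,6.25,[(575-400,30),(728-400,122),(652-400,262),(500-400,180)],.06)
corners(352,212,6.25,[(240,92),(272,104),(252,158),(222,145)],.132)
corners(194,215,5.556,[(228,158),(268,185),(243,230),(197,205)],.083)
v,u=np.mgrid[205:285,190:275]; W=world(d,u.ravel(),v.ravel())
U=np.c_[u.ravel(),v.ravel()]
def fit(m,z):
    uv=U[m]; w=world(d,uv[:,0],uv[:,1],z)[:,:2]; print(m.sum(),cv2.minAreaRect((w*1000).astype(np.float32)), np.median(W[m][:,2]),w.mean(0))
fit((W[:,2]>.03)&(W[:,2]<.05),.04)
m=(W[:,2]>.07)&(W[:,2]<.11); fit(m,np.median(W[m][:,2]))
m=(W[:,2]>.055)&(W[:,2]<.069);fit(m,.064)
v,u=np.mgrid[205:265,360:410]; W=world(d,u.ravel(),v.ravel());U=np.c_[u.ravel(),v.ravel()]
fit((W[:,2]>.053)&(W[:,2]<.067),.06)
fit((W[:,2]>.12)&(W[:,2]<.15),.132)
E
```

```text
[ 0.494  -0.2949  0.06  ] [0.0733 0.0664 0.0704 0.0701] [-120.7  151.    62.2  -26.6]
[ 0.4959 -0.2969  0.132 ] [0.0132 0.0227 0.0126 0.022 ] [-110.   159.2   67.1  -19.2]
[0.4508 0.0851 0.083 ] [0.022  0.0228 0.0237 0.025 ] [-122.9  152.8   62.5  -31.4]
1412 ((464.89569091796875, 112.85919189453125), (130.64630126953125, 79.49227142333984), 61.43415832519531) 0.03966597158663898 [0.46497567 0.11350531]
94 ((450.8711853027344, 87.30836486816406), (24.375032424926758, 23.71058464050293), 60.094417572021484) 0.08106474305571809 [0.45090468 0.08737387]
36 ((478.2683410644531, 138.99864196777344), (15.479972839355469, 15.21720027923584), 2.6054537296295166) 0.06291713721706205 [0.47930956 0.13946559]
534 ((495.2406311035156, -295.0615539550781), (70.21580505371094, 71.25617980957031), 61.38847732543945) 0.06002164801660781 [ 0.49448863 -0.29382038]
61 ((495.2191467285156, -294.3970947265625), (14.010330200195312, 25.35753059387207), 63.05786895751953) 0.13142815532356455 [ 0.49465318 -0.29455078]
```

```bash
python3 - <<'E'
from h import *
Y=np.radians(-27.9); o=[np.pi,0,Y]
robot.goto([.4952,-.2945,.21],o)
robot.grip(0.45,50)
print(robot.move_straight([.4952,-.2945,.112],vel=.12,contact_N=8))
robot.grip(0.0,50)
s=robot.sense();print(s['t'],s['tcp_pos'],s['opening'],s['gripper_force'],s['wrist_force'])
robot.move_straight([.4952,-.2945,.25],vel=.15)
s=robot.sense();print(s['t'],s['tcp_pos'],s['opening'],s['wrist_force'])
C=np.array([-0.085,.465,.92])
from scipy.spatial.transform import Rotation as Ro
best=None
for p in ([.4,.2,.55],[.4,.15,.5],[.45,.1,.5],[.45,.0,.45],[.5,-.1,.45]):
  for tilt in (60,50,40,30,20):
    dirn=C-p; dirn[2]=0; dirn/=np.linalg.norm(dirn)
    ax=np.cross([0,0,-1],dirn)
    R=Ro.from_rotvec(ax*np.radians(tilt))*Ro.from_euler('xyz',o)
    e=R.as_euler('xyz'); q=robot.inverse_kinematics(p,e)
    if q is not None: print(p,tilt,e.round(4).tolist(),np.round(q,2)); break
E
```

```text
False
3.5667 [ 0.49513006 -0.29519334  0.11241347] 0.15679138426643563 50.74284911155701 [-0.82589014 -1.46585126  0.5125113 ]
4.6333 [ 0.49463243 -0.29400433  0.24889817] 0.1538444714745119 [ 0.07569866  0.36341826 -1.05200424]
[0.4, 0.2, 0.55] 40 [-3.1306, 0.6981, -0.4829] [ 0.34  0.29 -0.81  1.35 -0.4   1.98 -2.63]
[0.4, 0.15, 0.5] 60 [-2.9887, 1.0404, -0.3993] [ 0.6   0.46 -0.99  1.49 -0.51  1.96 -2.58]
[0.45, 0.1, 0.5] 50 [-3.0095, 0.8653, -0.4259] [ 0.62  0.48 -0.99  1.37 -0.34  1.99 -2.54]
[0.45, 0.0, 0.45] 60 [-2.7676, 1.0038, -0.28] [ 0.89  0.68 -1.18  1.44 -0.29  1.97 -2.48]
[0.5, -0.1, 0.45] 40 [-2.9129, 0.6656, -0.4076] [ 0.79  0.51 -0.81  1.29 -0.14  1.98 -2.13]
```

```bash
python3 - <<'E'
from h import *
from scipy.spatial.transform import Rotation as Ro
C=np.array([-0.085,.465,.92]);p=np.array([.44,.1,.5]);d=C-p;d[2]=0;d/=np.linalg.norm(d)
R=Ro.from_rotvec(np.cross([0,0,-1],d)*np.radians(42))*Ro.from_euler('xyz',[np.pi,0,np.radians(-27.9)])
robot.goto(p,R.as_euler('xyz'))
f=grab('scene','s1'); s=robot.sense();print(s['t'],s['joint_pos'])
n=p+R.apply([0,0,.082]); u=f['R']@n+f['t']; u=u[:2]/u[2]*f['fx']+[f['cx'],f['cy']];print(u)
x,y=(u-[50,40]).astype(int);print(x,y)
i=f['image'][max(y,0):y+80,x:x+100,::-1]; cv2.imwrite('pics/c1.png',cv2.resize(i,(750,600),interpolation=cv2.INTER_CUBIC))
E
```

```text
6.3917 [ 0.53520311  0.34815414 -0.80769901  1.40506421 -0.3339817   1.95314202
 -2.41491115]
[286.57124953 172.61132615]
236 132
```

View pics/c1.png

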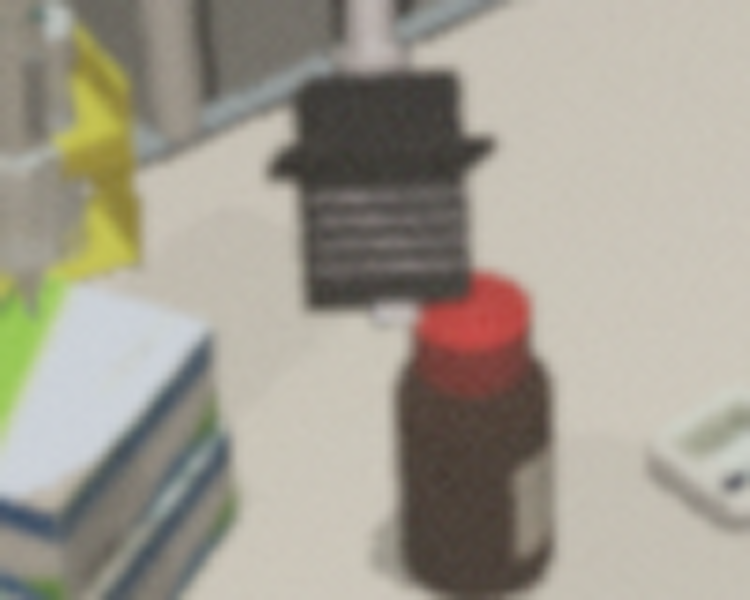

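```bash
python3 - <<'E'
import numpy as np
d=np.load('pics/s1.npz'); print((d['range_z'][164:178,280:300]*1000).astype(int)); print(d['image'][168:178,283:296].mean(2).astype(int))
E
```

```text
[[ 737  740  740  738  739  738  739  741  740  740  744  743  743  741
   742  743  743  743  745 1467]
 [ 739  737  737  739  739  739  739  742  741  743  741  740  741  743
   742  741  743  742  746 1465]
 [ 739  740  739  739  742  738  741  740  739  741  742  741  743  744
   741  744  744  742  744 1472]
 [ 738  739  739  740  741  738  742  739  738  741  742  741  742  743
   741  741  741  743  741 1464]
 [ 740  738  741  737  738  740  741  741  743  744  742  741  743  741
   744  741  742  741  746 1265]
 [ 740  739  740  737  740  738  742  739  741  741  740  742  742  743
   744  745  743  744  745 1256]
 [ 737  739  737  740  738  740  740  743  744  738  741  743  743  743
   744  743  744  745  743 1255]
 [ 737  737  738  738  740  740  738  741  739  740  743  741  741  742
   743  744  743  743  745 1251]
 [ 738  738  739  739  739  739  741  741  742  741  741  745  742  751
   752  753  757 1248 1249 1249]
 [ 758  761  761  764  765  748  742  741  741  743  743  742 1247 1247
  1247 1246 1247 1245 1250 1244]
 [1437 1436 1434 1432 1438  750  743  740  741  74
[... 221 characters left out ...]
 1238 1240
  1236 1241 1230 1235 1236 1237]
 [1424 1427 1429 1423 1425 1429 1429 1429 1431 1427 1255 1242 1237 1235
  1235 1235 1232 1232 1233 1230]]
[[ 85  86  84  88  85  89  85  85  85  85  82  81  83]
 [ 69  73  72  72  71  67  66  70  67  70  68  68  69]
 [ 67  66  68  67  68  68  67  70  69  66  68  70  64]
 [ 66  67  74  81  87  86  88  87  80  75  67  69  73]
 [ 87  92  97 124 131 137 137 131 113  90  81  83  87]
 [140 139 139 164 177 177 177 171 143 113 100 100 103]
 [184 180 168 173 180 182 183 173 151 124 108 108 108]
 [194 192 180 173 171 179 178 159 131 114 110 109 111]
 [194 193 191 187 188 190 184 157 117 104 104 106 112]
 [194 194 193 193 193 193 187 156 110  91  94 101 107]]
```

```bash
python3 - <<'E'
from h import *
a=np.radians(-28.6);o=[np.pi,0,a];x=np.array([np.cos(a),np.sin(a)])
P=np.array([.4509,.0873])-.011*x
robot.goto([*P,.23],o); robot.move_straight([*P,.180],vel=.08)
s=robot.sense();print(s['t'],s['tcp_pos'],P,s['tcp_rot'],s['wrist_force'])
f=grab('scene','s2');g=grab('wrist','w2');cv2.imwrite('pics/c2.png',np.hstack([cv2.resize(f['image'][210:300,240:330,::-1],(400,400),interpolation=cv2.INTER_CUBIC),cv2.resize(g['image'][:,120:520,::-1],(400,400))]))
E
```

```text
8.2083 [0.44156899 0.092823   0.18023837] [0.44124219 0.09256561] [-3.14108163e+00 -3.20404201e-04 -4.98964462e-01] [-0.97256079 -0.25976776 -0.39645351]
```

View pics/c2.png

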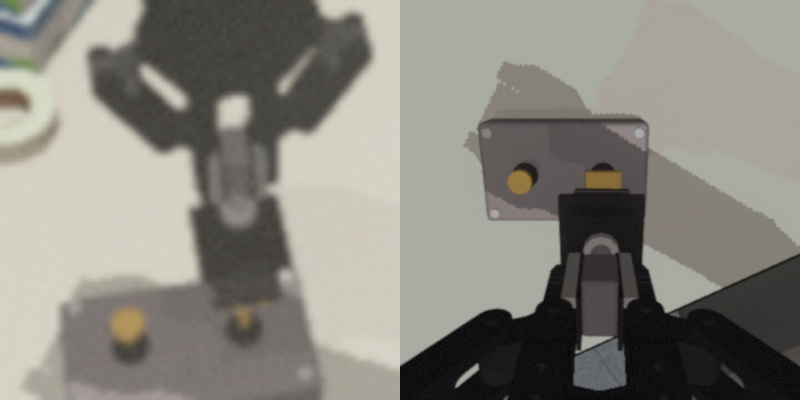

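```bash
python3 - <<'E'
from h import *
d=np.load('pics/w2.npz');im=d['image'].astype(int);a=np.radians(-28.6)
ex=np.array([np.cos(a),np.sin(a)]);ey=np.array([-ex[1],ex[0]])
T=np.array([.44157,.09282])
def loc(u,v,z):
    w=world(d,u,v,z)[:,:2]-T; return np.c_[w@ex,w@ey].round(4).tolist()
m=(im[...,0]-im[...,2]>50);m[:,:290]=0
v,u=np.nonzero(m&(np.arange(640)<400)[None,:]); print(u.min(),u.max(),v.min(),v.max()); print('brass',loc([u.min()-.5,u.max()+.5],[v.min()]*2,.082))
w=world(d,u,v);print(np.median(w[:,2]),np.percentile(w[:,2],[10,90]))
for r in (200,210,220,230): 
    row=im[r].mean(1); k=[c for c in range(250,390) if row[c]<40]; print(r,k[0],k[-1],loc([k[0]-.5,k[-1]+.5],[r,r],.098+.035))
for r in (270,290,310,330):
    print(r,im[r,290:350].mean(1).astype(int).tolist())
Z=d['range_z']; print(Z[290,300:345],)
E
```

```text
306 340 171 188
brass [[0.0255, 0.0092], [0.0255, -0.0137]]
0.08042798805617232 [0.07951671 0.08123109]
200 279 363 [[0.0224, 0.0215], [0.0224, -0.023]]
210 279 363 [[0.0169, 0.0217], [0.0169, -0.0232]]
220 280 362 [[0.0112, 0.0214], [0.0112, -0.0229]]
230 281 362 [[0.0054, 0.021], [0.0054, -0.0231]]
270 [69, 69, 67, 67, 69, 66, 67, 64, 50, 27, 21, 26, 35, 46, 49, 48, 48, 46, 50, 47, 48, 49, 50, 48, 49, 49, 49, 48, 47, 49, 48, 48, 47, 49, 48, 49, 49, 50, 48, 47, 48, 48, 48, 48, 46, 48, 45, 42, 31, 21, 39, 56, 63, 67, 67, 67, 66, 67, 69, 68]
290 [67, 68, 68, 67, 66, 60, 44, 17, 8, 20, 24, 46, 65, 67, 74, 75, 76, 78, 78, 78, 77, 76, 76, 78, 77, 77, 78, 78, 76, 76, 76, 78, 77, 76, 78, 77, 76, 75, 77, 76, 75, 77, 76, 77, 76, 70, 67, 57, 36, 20, 9, 22, 31, 52, 63, 68, 67, 67, 70, 68]
310 [15, 11, 15, 17, 12, 22, 22, 26, 28, 19, 21, 39, 61, 67, 73, 74, 77, 75, 75, 75, 76, 75, 76, 76, 77, 75, 76, 77, 75, 78, 76, 76, 75, 76, 78, 76, 76, 76, 75, 74, 75, 76, 77, 75, 73, 70, 63, 56, 30, 25, 24, 27, 24, 20, 16, 5, 16, 18, 18, 18]
330 [13, 17, 15, 11, 10, 16, 24, 21, 27, 24, 21, 33, 52, 64, 70, 74, 75, 75, 77, 76, 75, 76, 76, 76, 75, 77, 77, 75, 75, 75, 77, 76, 75, 75, 76, 77, 75, 76, 75, 76, 74, 75, 76, 74, 74, 67, 62, 42, 26, 27, 26, 26, 27, 21, 17, 6, 13, 9, 7, 13]
[0.12566069 0.13013765 0.12949285 0.12914796 0.12827167 0.12939124
 0.12941226 0.128256   0.12830564 0.12834834 0.1281834  0.12955748
 0.12852488 0.12876832 0.1285554  0.12930585 0.12927407 0.12824649
 0.12973987 0.12909526 0.12813693 0.12821582 0.12950864 0.12855144
 0.12794814 0.12790558 0.12875894 0.12744819 0.12850526 0.12910794
 0.12829755 0.12739585 0.12826875 0.12823762 0.12785646 0.12788819
 0.12886284 0.12966886 0.12963708 0.126455   0.1269982  0.12696509
 0.12696287 0.12711506 0.12671295]
```

```bash
python3 - <<'E'
from h import *
a=np.radians(-28.6);x=np.array([np.cos(a),np.sin(a)]);y=np.array([-x[1],x[0]])
P=np.array([.4509,.0873])-.0115*x-.0014*y
robot.move_straight([*P,.172],vel=.04)
def F():
    r=[]
    for _ in range(5): robot.sleep(.03); r.append(robot.sense()['wrist_force'])
    return np.mean(r,0).round(2),np.std(r,0).round(2)
print(F())
c=robot.move_straight([*P,.152],vel=.01,contact_N=1.5)
s=robot.sense();print(c,s['t'],s['tcp_pos'],F());z=s['tcp_pos'][2]
for k in range(3):
    z-=.002; c=robot.move_straight([*P,z],vel=.015,contact_N=2.5); print(c,robot.sense()['tcp_pos'],F())
E
```

```text
(array([ 0.37,  0.29, -0.9 ]), array([0.19, 0.39, 0.45]))
True 9.8917 [0.43998826 0.09153297 0.16222306] (array([0.59, 0.3 , 1.28]), array([0.42, 0.39, 0.39]))
False [0.44010064 0.09154324 0.16014884] (array([-0.06,  0.11,  1.44]), array([0.54, 0.52, 0.23]))
False [0.44014268 0.09151686 0.15817483] (array([ 0.3 , -0.05,  1.89]), array([0.34, 0.31, 0.74]))
False [0.44017968 0.09157057 0.15619658] (array([-0.12, -0.41,  2.53]), array([0.2 , 0.52, 0.63]))
```

```bash
python3 - <<'E'
from h import *
a=np.radians(-28.6);x=np.array([np.cos(a),np.sin(a)]);y=np.array([-x[1],x[0]])
Q=np.array([.4509,.0873])-.0014*y
def F():
    r=[]
    for _ in range(6): robot.sleep(.03); r.append(robot.sense()['wrist_force'])
    r=np.mean(r,0); return np.round([r[:2]@x,r[:2]@y,r[2]],2)
z=.1522
robot.move_straight([*(Q-.0115*x),z],vel=.015,contact_N=2.5); print(robot.sense()['tcp_pos'],F())
f=grab('scene','s3')
print(f['image'][268:284,286:304].mean(2).astype(int))
c=robot.move_straight([*(Q-.003*x),z],vel=.012,contact_N=3)
p=np.array(robot.sense()['tcp_pos']);print(c,(p[:2]-Q)@x,(p[:2]-Q)@y,p[2],F())
if not c:
    c=robot.move_straight([*(Q+.004*x),z],vel=.008,contact_N=2.5)
    p=np.array(robot.sense()['tcp_pos']);print(c,(p[:2]-Q)@x,(p[:2]-Q)@y,p[2],F())
f=grab('scene','s4');g=grab('wrist','w4');print(robot.sense()['t'])
h=np.load('pics/s3.npz')['image']
cc=lambda i:cv2.resize(i[235:295,255:315,::-1],(400,400),interpolation=cv2.INTER_CUBIC)
cv2.imwrite('pics/c3.png',np.hstack([cc(h),cc(f['image'])]))
E
```

```text
[0.44015793 0.09158082 0.15218522] [ 0.42 -0.09  3.38]
[[ 69  68  67  67  65  66  69  64  71  69  67  68  68  66  66  73  64  70]
 [ 75  63  63  70  69  68  68  68  65  68  70  67  67  66  66  65  71  67]
 [ 76  63  64  68  67  68  65  64  64  66  67  68  65  66  64  68  66  67]
 [ 82  64  69  63  67  67  67  68  63  67  67  64  66  65  62  64  62  69]
 [ 84  64  66  63  67  66  60  69  67  66  68  66  65  66  63  63  68  68]
 [ 82  68  62  66  70  66  64  64  70  66  67  64  65  69  65  64  65  65]
 [ 74  63  61  61  69  65  69  61  66  69  66  68  69  67  69  69  68  72]
 [ 74  67  66  68  67  64  66  67  66  68  74  63  67  66  73  71  70  70]
 [ 79  68  67  67  69  65  68  72  69  71  67  66  70  71  73  71  78  84]
 [ 83  70  72  69  69  66  68  66  71  72  71  75  74  75  72  74  76  85]
 [ 95  87  77  74  72  73  76  75  72  71  74  78  76  78  79  76  80  89]
 [108 102  90  76  73  75  80  80  74  75  74  75  76  77  77  79  79  86]
 [111 109  95  81  74  75  77  75  77  79  78  77  73  75  75  71  78  83]
 [114 108 101  89  79  76  75  75  72  75  73  78  78  75  73  76  76  84]
 [112 110 106  87  78  78  76  73  73  73  74  75  78  79  82  88  91  96]
 [113 110 102  88  74  68  70  69  76  87  94  93  87  97 104 107 110 108]]
False -0.0028396280277225732 5.7840328755993974e-05 0.15224889606128075 [0.15 0.14 3.68]
True 0.00015348071795860465 -5.0696753369791786e-05 0.15200942867928718 [-0.8  -0.28  3.64]
13.9917
```

View pics/c3.png

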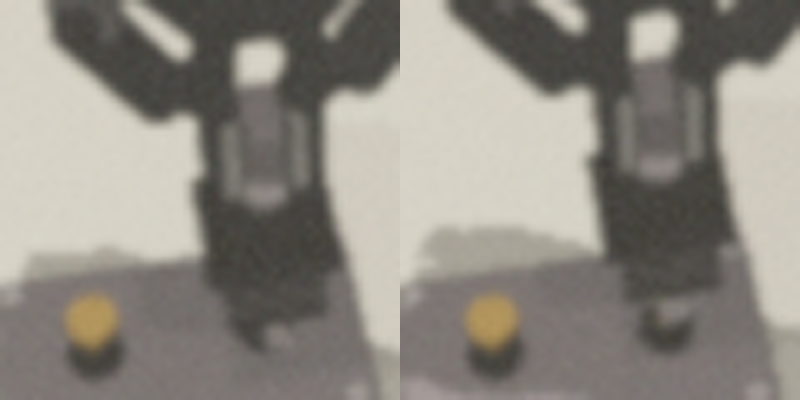

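```bash
python3 - <<'E'
from h import *
a=np.radians(-28.6);x=np.array([np.cos(a),np.sin(a)]);y=np.array([-x[1],x[0]])
Q=np.array([.4509,.0873])-.0014*y
def F():
    r=[]
    for _ in range(8): robot.sleep(.03); r.append(robot.sense()['wrist_force'])
    r=np.mean(r,0); return np.round([r[:2]@x,r[:2]@y,r[2]],2)
for k in range(1,9):
    robot.move_straight([*(Q+(.0002+.0004*k)*x),.1522],vel=.01,contact_N=4)
    p=np.array(robot.sense()['tcp_pos']);f=F();print(round((p[:2]-Q)@x,5),f)
    if f[0]<-4: break
print(robot.sense()['t'])
E
```

```text
0.00031 [-1.91 -0.02  3.02]
0.00055 [-4.04 -0.08  2.87]
15.025
```

```bash
python3 - <<'E'
from h import *
a=np.radians(-28.6);x=np.array([np.cos(a),np.sin(a)]);y=np.array([-x[1],x[0]])
Q=np.array([.4509,.0873])-.0014*y
def F():
    r=[]
    for _ in range(8): robot.sleep(.03); r.append(robot.sense()['wrist_force'])
    r=np.mean(r,0); return np.round([r[:2]@x,r[:2]@y,r[2]],2)
robot.move_straight([*(Q+.0003*x),.1522],vel=.01);print(F())
robot.move_straight([*(Q+.0003*x),.1555],vel=.01,contact_N=6);print(F())
for z in (.1560,.1565):
    robot.move_straight([*(Q+.0003*x),z],vel=.01,contact_N=3);f=F();print(z,f,robot.sense()['tcp_pos'])
    if f[2]<-.5: break
robot.grip(.45)
robot.sleep(.3)
robot.move_straight([*(Q+.0003*x),.27],vel=.12)
f=grab('scene','s5');g=grab('wrist','w5');t=grab('top','t5');print(robot.sense()['t'])
cv2.imwrite('pics/c5.png',np.hstack([cv2.resize(f['image'][215:295,245:325,::-1],(400,400),interpolation=cv2.INTER_CUBIC),cv2.resize(g['image'][:,120:520,::-1],(400,400))]))
E
```

```text
[-3.14  0.09  2.51]
[-2.36 -0.5   3.66]
0.156 [-2.08 -0.39  2.42] [0.4505488  0.08592245 0.15598467]
0.1565 [-2.04 -0.13  2.38] [0.45052312 0.08592359 0.15651984]
19.2333
```

View pics/c5.png

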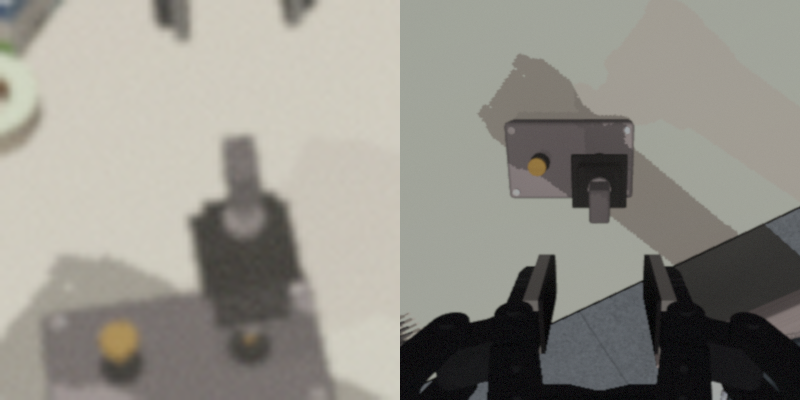

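```bash
python3 - <<'E'
from h import *
a=np.radians(-28.6);x=np.array([np.cos(a),np.sin(a)]);y=np.array([-x[1],x[0]]);Q=np.array([.4509,.0873])-.0014*y
for n in('w5','s5'):
    d=np.load(f'pics/{n}.npz'); v,u=np.mgrid[0:400,0:640];u=u.ravel();v=v.ravel();W=world(d,u,v)
    r=np.hypot(*(W[:,:2]-Q).T)<.035
    for lo,hi in((.16,.19),(.105,.12),(.123,.136)):
        m=r&(W[:,2]>lo)&(W[:,2]<hi)
        if m.sum()<8: print(n,lo,m.sum());continue
        w=W[m];L=np.c_[(w[:,:2]-Q)@x,(w[:,:2]-Q)@y]*1000; print(n,lo,m.sum(),L.min(0).round(1),L.max(0).round(1),np.median(w[:,2]).round(4),np.percentile(w[:,2],95).round(4))
E
```

```text
w5 0.16 834 [-10.3  -7.3] [14.2  6.4] 0.1762 0.1774
w5 0.105 1106 [-20.6 -23.6] [24.9 22.5] 0.1154 0.1168
w5 0.123 1302 [-15.3 -17.6] [19.  16.2] 0.1303 0.1317
s5 0.16 95 [-14.8  -6. ] [13.3  7.8] 0.1755 0.1788
s5 0.105 154 [-24.9 -22.4] [23.1 23.7] 0.1156 0.1187
s5 0.123 169 [-18.1 -16.3] [18.4 17.7] 0.1306 0.1336
```

```bash
python3 -c "
from plant import robot
print(robot.close_job())"
```

```text
the job is handed in; nothing more can be done
None
```

The probe is clipped on the square-headed post and stands upright by itself, with the hook slid fully home and the plunger at about 6 mm; the job is handed in after about 19 s of robot time.

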